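Line up a cover's quarter-turn fastener with its key and hold the cover shut

TASK

Take the flat-handled key from the tool stand, put its blade in the slot of the quarter-turn fastener on the big box's white cover, and turn the fastener until its slot lines up with the two raised ridges on the cover. Then, with the key still in the slot, push the cover down flush on the box against its lifting spring and finish while still gripping the key and holding the cover pressed there, so that a colleague can drive the corner screws. Leave everything else on the bench where it stands.

Things in the scene. Friction and masses are not known exactly. Their poses are not given: they have to be found in the camera images.
- key: Key, loose, 95 mm long, 70 g, upright in the stand's middle hole, tip 10 mm above the bench. Origin: middle of the blade's tip; z up along the key, x along the width of blade and handle (both flat, one plane; same after half a turn). Blade 20 mm wide (x), 3.5 thick (y), thinned to 2 in its last 4 mm, up to z = 17 mm; shank 10 mm round to 40; collar 28 mm round, 40 to 45, rests on the stand.
- stand: Wooden tool stand fixed to the bench, on either side of the big box: a block 62 mm (x) x 150 mm (y) x 50 mm high, origin in the middle of its underside. Middle hole, an oblong 14 mm (x) x 26 mm (y), holds the key with its width along the stand's y, give or take 0.15 rad (loose fit); a round hole 53 mm to either side holds a screwdriver.
- enclosure: The big box: black ribbed plastic, fixed, lying on its back, 200 mm (x) x 220 mm (y), rim 85 mm up. Origin in the middle of its underside. White cover 204 x 224 x 5 mm, hinged along the far (+x) rim at x = 100 mm, 87.5 mm up; flush, its top is 90 mm above the bench. The fastener's axis is at x = -70 mm, y = 0.
- cover (a joint): Cover angle, rad: 0 = flush on the rim, 0.08 (stop) = where its lifting spring holds it, the fastener 13.6 mm above its home height. At the fastener about 4 N starts it moving down, about 9 N holds it flush. It goes down only with the fastener lined up within about 0.13 rad; else the cross-bar under the fastener lands on the frame and the cover stops about 12 mm too high there.
- fastener (a joint): Angle of the quarter-turn fastener about its upward axis, rad: 0 = slot lined up with the two ridges (along the box's x), positive = anticlockwise from above. Starts between -1.4 and -0.6, turns with light friction (0.04 N m), stays where it is left, has no stop at 0. The key's blade has about 0.1 rad of play in the slot either way.
- slot (a point): Middle of the slot's floor; x along the slot, z up out of the head (tilts with the cover). The head is a metal disc, 34 mm across, 13 mm high, on the cover. The slot runs right across it, 9 mm deep, 6 mm wide at the floor, bevelled to 12 mm at the top. Floor 108 mm above the bench with the cover at rest, 94 mm with it flush.
- driver_a: Bystander: screwdriver with a round ribbed grey handle of 25 mm diameter, upright in an outer hole of the stand, top about 112 mm above the bench.
- driver_b: Bystander: smaller screwdriver with a round ribbed grey handle of 21 mm diameter, upright in the other outer hole of the stand, top about 106 mm above the bench.
- junction_box: Bystander: black junction box with a white screwed cover, 113 x 113 x 50 mm, on the side of the big box away from the stand.
- small_box: Bystander: open black ribbed box, 80 x 80 x 45 mm.
- carton: Bystander: small white carton, 60 x 52 x 50 mm, behind the big box.
- tape: Bystander: roll of black tape lying flat, 92 mm across, 19 mm high.
- gland: Bystander: grey plastic cable gland, 32 mm across, 31 mm high.
- terminal_rail: Bystander: steel mounting rail 160 mm long with six terminal blocks on it, 42 mm high.
- key_handle (a point): Middle of the key's flat black plastic handle, 70 mm above the blade's tip. The handle is 36 mm wide (key x), 12 mm thick (key y) and 50 mm high (45 to 95 mm above the tip). In the stand it spans 55 to 105 mm above the bench. Lift the key 45 mm or more to free the blade.
- ridge (a point): Middle of the top of the far ridge, 30 mm beyond the fastener's axis (box +x). It is black, 20 mm long, 4.5 mm wide; a shorter one, 11 mm long, stands on the near side of the fastener, 25 mm from its axis. Both lie along the box's x on a line through the fastener's axis and show where the slot must point.

How it is judged:
By the outcome, as a careful person would: the job done as asked, in the order asked, and still so for the second after the job is handed in, while the arm keeps its last pose, push and grip.
It also fails if it takes over 48 s, if anything falls off the work surface, if the arm or the gripper's body presses on something with over 40 N, if the wrist force passes 120 N, or if a joint passes its speed limit or range.

ROBOT

A 6-joint arm with a two-finger parallel gripper is mounted at the origin on the work surface. World frame = base frame: x ahead of the robot, y to its left, z up, the work surface at z = 0. Lengths are in m, angles in degrees, forces in N, time in s.
With the tool pointing down it reaches from about 0.375 to 0.9 m from the base axis. Payload 3.1 kg.
Tool frame: the origin (TCP) lies at the very end of the fingers, on their centre line; the grasp point (between the pads) lies 19 mm behind it; z points along the fingers, y is the direction in which the jaws open and shut (so a half turn about z gives the same grasp; the last joint's range is limited). The gripper opens to 87 mm and grips with 3 to 60 N. Pads are 19 mm wide; open, the fingers measure 117 mm over their backs; the gripper's body (75 mm by 190 mm) begins 51 mm behind the grasp point.
Start: joints at [66.549, 30.224, 82.088, -0, 67.689, -10.227], TCP at [0.143, 0.608, 0.223] pointing down, gripper open.
Joint ranges: [-176.69, 176.69], [-43.24, 126.21], [12.49, 139.97], [-82, 262], [0, 151.66], [-163.58, 163.58]. Speed limits (degrees/s): [159.86, 159.86, 180, 180, 180, 180].

INTERFACE

Orientations are given as a 3x3 rotation matrix whose columns are the frame's x, y, z axes.
In Python, from rig import readout, capture, camera_model, bot, spot_in, regions_of gives the robot as it stands.
- The arm moves only by the tool send_rows, never from a script. Its argument "moves" is a list that holds one entry, the list of rows, each a list of 7 numbers: the turn, a rotation vector about the tool's x, y, z in degrees, then the shift along the tool's x, y, z in cm, then the opening, from -1 (shut) to 1 (fully open). A call has exactly 5 rows; each row shifts and turns the commanded pose from where the row before left it, along the tool's axes as they then stand; what a row does not reach is not made up. A row lasts 1/10 s, in which the tool goes at most 50 mm and 8.59 degrees, less where a joint would pass 70% of its speed; a pose out of reach is approached as far as the arm can. A call with a gripper value outside its range is refused whole. The fingers move at their own pace and stop on an object; the grip force is fixed at half the most. Time passes only in rows, so rows that do not move let the fingers close, or fill a call up. It gives the time, the measured TCP pose, the force and the opening at its end, in the units of the state.
- readout.read_state(): the state, without advancing time (a new reading comes with each control period).
- capture(name): name is "scene" or "side" or "wrist"; returns the picture (400x640x3 uint8, blue, green, red); there is no depth.
- camera_model(name): a dict with "camera_matrix" (3x3 intrinsics, pixels), "pose" (4x4, takes a point from camera to world coordinates). Camera axes: x right, y up, looking along -z (the intrinsics and any distortion apply to the point x, -y, -z); pixel columns grow to the right and rows downward; lengths in m; the calibration is good to about 2 mm. A picture is of the moment at which its call begins: read the wrist's pose just before it. camera_model takes no time and is no camera call; for the wrist camera it gives the pose at the moment of the call.
- bot.hand_in(): hands the job in, once; it reports no verdict.
Trained networks look in the newest picture that a camera, given by its name, has taken for a name from the list of things; names that differ only in an ending like _2 or _b are one class to them, and where a whole thing is asked for, a point or a joint stands for the part that bears it (a point fixed in the world has none). Each returns a list of dicts, best first, with "p" (0 to 1); they miss things now and then, are a little off and sometimes report something else, mostly with a low value. They report only what shows in the picture. A call takes as long as a camera call.
- spot_in(camera, thing): "location" ([x, y, z] in m, in world coordinates, good to about 4 mm: the middle of the surface that is visible of it).
- regions_of(camera, thing): "mask" (400x640 bool, what is visible of it).
The state is a dict: "time_s": time; "joint_positions": joint angles; "qvel": joint speeds; "tau": joint torques, N m; "position": TCP position; "tcp_rot": TCP orientation; "force": force on the tool from outside, world axes, zero at the start; "moment": the same for the moment, N m; "opening": opening from 0.0 (shut) to 1.0 (fully open).
Only numpy, scipy, OpenCV 4.12 (cv2) and the standard library are available. Lean on these libraries where they do the work, as an engineer would, in place of code of your own. Each camera call takes 0.05 s, during which the arm holds its last target. There are 200 camera calls.

## Working session

There is one attempt and no reset: what is moved stays moved. The work goes in short steps, Python scripts to look and compute and a tool call to move; the robot and the scene stay as the last step left them, time stands still between calls to the robot, and variables do not carry over. Pictures are saved under pics/ and viewed, about 8 in all and at most 12, crops included, and the job is handed in when it is done.

Besides the shell and the picture viewer there is one more tool, called after "Request:" as a command line: name --argument value ..., lists and objects as JSON in quotes. send_rows: Moves the arm, as the interface text tells. Its arguments: {"type":"object","properties":{"moves":{"type":"array","items":{"type":"array","items":{"type":"array","items":{"type":"number"}}}}},"required":["moves"]}

```bash
ls; mkdir -p pics; python3 - <<'E'
from rig import *
import cv2,numpy as np
np.set_printoptions(precision=4,suppress=True)
s=readout.read_state();print(s)
a=capture("scene");b=capture("side")
cv2.imwrite("pics/a.png",a);cv2.imwrite("pics/b.png",b)
for c in("scene","side"):
  for t in("key","key_handle","stand","enclosure","slot","ridge","fastener","driver_a","junction_box"):
    print(c,t,[(np.round(d["location"],4),round(d["p"],2)) for d in spot_in(c,t)[:2]])
E
```

```text
pics
{'time_s': 0.0, 'joint_positions': array([ 66.5485,  30.2784,  82.1568,  -0.0013,  67.688 , -10.2291]), 'qvel': array([-0.0283, -0.0269, -0.0955,  0.0056,  0.0274,  0.0409]), 'tau': array([  0.0003, -44.0042, -17.6589,   0.0633,   0.058 ,  -0.0001]), 'position': array([0.1427, 0.6078, 0.2216]), 'tcp_rot': array([[-0.9735,  0.2287, -0.0008],
       [ 0.2287,  0.9735, -0.002 ],
       [ 0.0004, -0.0021, -1.    ]]), 'force': array([ 0.4103,  0.5223, -0.8299]), 'moment': array([ 0.0168, -0.007 , -0.0572]), 'opening': 0.9977038989973199}
scene key [(array([ 0.4754, -0.3356,  0.0848]), 0.61)]
scene key_handle [(array([ 0.4759, -0.336 ,  0.0847]), 0.69), (array([ 0.6157, -0.0706,  0.0987]), 0.4)]
scene stand [(array([ 0.4921, -0.3528,  0.0457]), 0.77)]
scene enclosure [(array([ 0.6169, -0.1041,  0.0898]), 0.65)]
scene slot [(array([ 0.5404, -0.0602,  0.1158]), 0.45)]
scene ridge [(array([ 0.6179, -0.0692,  0.0953]), 0.71)]
scene fastener [(array([ 0.5425, -0.0589,  0.1157]), 0.76), (array([ 0.473 , -0.3339,  0.083 ]), 0.52)]
scene driver_a [(array([ 0.4734, -0.3915,  0.0955]), 0.74), (array([ 0.3573, -0.0702,  0.0204]), 0.66)]
scene junction_box [(array([0.496 , 0.3228, 0.0489]), 0.74)]
side key [(array([ 0.4666, -0.3356,  0.0956]), 0.67)]
side key_handle []
side stand [(array([ 0.4657, -0.3489,  0.0521]), 0.75)]
side enclosure [(array([ 0.6009, -0.0947,  0.0955]), 0.93)]
side slot [(array([ 0.5338, -0.0601,  0.1153]), 0.72), (array([ 0.4601, -0.3918,  0.0973]), 0.39)]
side ridge [(array([ 0.5989, -0.0582,  0.098 ]), 0.81)]
side fastener [(array([ 0.5352, -0.0601,  0.114 ]), 0.67)]
side driver_a [(array([ 0.4653, -0.2855,  0.0953]), 0.5)]
side junction_box [(array([0.4881, 0.3323, 0.0497]), 0.92)]
```

View pics/a.png

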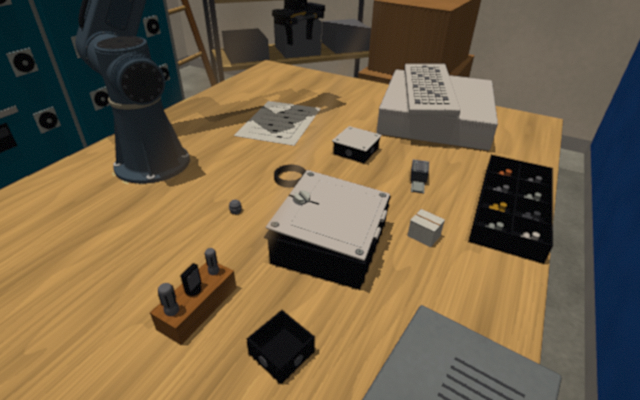

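View pics/b.png

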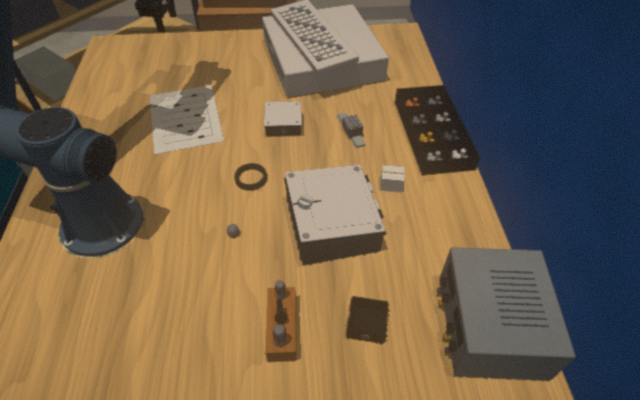

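The pictures show the stand (scene ~195,300; key between the drivers), the box, and the fastener at scene ~(303,199), side ~(305,202). Next I look from near with the wrist camera.

```bash
cat > h.py <<'E'
import numpy as np, json
from rig import *
np.set_printoptions(precision=4,suppress=True)
def yaw(R): return np.degrees(np.arctan2(R[1,1],R[0,1]))
def plan(p0,psi0,legs):
    """legs: (pos, psi, n). prints rows for a down-pointing tool: turn about z (deg), shift cm, per leg constant world motion"""
    p=np.array(p0,float);psi=psi0
    for q,ps,n,g in legs:
        q=np.array(q,float)
        for k in range(n):
            d=(q-p)/(n-k); dp=(ps-psi)/(n-k)
            a=np.radians(psi); y=np.array([np.cos(a),np.sin(a),0]); z=np.array([0,0,-1.]); x=np.cross(y,z)
            r=np.round([-dp,100*d@x,100*d@y,100*d@z],2)
            print([0,0,float(r[0]),float(r[1]),float(r[2]),float(r[3]),g],end=',')
            p=p+(r[1]*x+r[2]*y+r[3]*z)/100; psi-=r[0]
            if k%5==4: print()
        print('|',p,round(psi,2))
E
python3 - <<'E'
from h import *
s=readout.read_state();R=s["tcp_rot"];print(yaw(R))
m=camera_model("wrist");P=m["pose"];print(m)
print(R.T@(P[:3,3]-s["position"]),R.T@P[:3,:3])
plan(s["position"],yaw(R),[((.50,-.06,.25),20,15,1)])
E
```

```text
76.77801776936224
{'camera_matrix': array([[305.3312,   0.    , 321.1473],
       [  0.    , 305.3312, 205.3576],
       [  0.    ,   0.    ,   1.    ]]), 'pose': array([[ 0.2292, -0.9405, -0.2508,  0.0749],
       [ 0.9734,  0.2215,  0.0592,  0.6254],
       [-0.0001, -0.2577,  0.9662,  0.3849],
       [ 0.    ,  0.    ,  0.    ,  1.    ]])}
[ 0.0701  0.001  -0.1623] [[-0.0005  0.9662  0.2577]
 [ 1.      0.0005  0.0003]
 [ 0.0001  0.2577 -0.9662]]
[0, 0, 3.79, -3.34, -3.79, -0.18, 1],[0, 0, 3.78, -3.58, -3.56, -0.18, 1],[0, 0, 3.79, -3.81, -3.32, -0.18, 1],[0, 0, 3.78, -4.02, -3.06, -0.18, 1],[0, 0, 3.79, -4.21, -2.79, -0.18, 1],
[0, 0, 3.78, -4.39, -2.51, -0.18, 1],[0, 0, 3.79, -4.54, -2.21, -0.18, 1],[0, 0, 3.78, -4.68, -1.91, -0.19, 1],[0, 0, 3.79, -4.79, -1.59, -0.18, 1],[0, 0, 3.78, -4.89, -1.27, -0.19, 1],
[0, 0, 3.79, -4.96, -0.95, -0.18, 1],[0, 0, 3.78, -5.02, -0.62, -0.19, 1],[0, 0, 3.79, -5.04, -0.29, -0.18, 1],[0, 0, 3.78, -5.05, 0.05, -0.19, 1],[0, 0, 3.79, -5.04, 0.38, -0.18, 1],
| [ 0.5    -0.0599  0.25  ] 20.0
```

Request:
send_rows --moves '[[[0,0,3.8,-3.3,-3.8,-0.2,1],[0,0,3.8,-3.6,-3.6,-0.2,1],[0,0,3.8,-3.8,-3.3,-0.2,1],[0,0,3.8,-4.0,-3.1,-0.2,1],[0,0,3.8,-4.2,-2.8,-0.2,1]]]'

```text
time_s: 1.5
position: [0.2604, 0.386, 0.2327]
tcp_rot: [[-0.845, 0.535, 0.001], [0.535, 0.845, 0.0], [-0.0, 0.001, -1.0]]
force: [1.0, -0.7, -0.3]
opening: 0.999
```

Request:
send_rows --moves '[[[0,0,3.8,-4.4,-2.5,-0.2,1],[0,0,3.8,-4.5,-2.2,-0.2,1],[0,0,3.8,-4.7,-1.9,-0.2,1],[0,0,3.8,-4.8,-1.6,-0.2,1],[0,0,3.8,-4.8,-1.3,-0.2,1]]]'

```text
time_s: 2.0
position: [0.3775, 0.1653, 0.2428]
tcp_rot: [[-0.624, 0.781, 0.001], [0.781, 0.624, 0.0], [-0.001, 0.001, -1.0]]
force: [0.3, 0.3, -1.3]
opening: 1.002
```

Request:
send_rows --moves '[[[0,0,3.8,-4.8,-1.0,-0.2,1],[0,0,3.8,-4.8,-0.6,-0.2,1],[0,0,3.8,-4.8,-0.3,-0.2,1],[0,0,3.8,-4.8,0,-0.2,1],[0,0,3.8,-4.8,0.4,-0.2,1]]]'

```text
time_s: 2.5
position: [0.4893, -0.0491, 0.2527]
tcp_rot: [[-0.335, 0.942, 0.001], [0.942, 0.335, 0.0], [-0.0, 0.001, -1.0]]
force: [0.4, 0.2, -0.0]
opening: 1.006
```

```bash
python3 - <<'E'
from h import *
import cv2
s=readout.read_state();print(s["time_s"],s["position"],yaw(s["tcp_rot"]),s["qvel"],s["force"])
m=camera_model("wrist");np.savez("w1.npz",K=m["camera_matrix"],P=m["pose"])
a=capture("wrist");cv2.imwrite("pics/w1.png",a)
for t in("key_handle","fastener","slot","ridge","stand","enclosure"):
    print(t,[(np.round(d["location"],4),round(d["p"],2)) for d in spot_in("wrist",t)[:2]])
E
```

```text
2.5 [ 0.4893 -0.0491  0.2527] 19.576423045250703 [-41.448   19.4657 -34.5709   0.5122  14.5429  -3.6898] [ 0.4271  0.2271 -0.0311]
key_handle []
fastener [(array([ 0.5325, -0.0554,  0.1103]), 0.78)]
slot [(array([ 0.5382, -0.0549,  0.1157]), 0.94)]
ridge [(array([0.7695, 0.0775, 0.0506]), 0.53)]
stand [(array([ 0.4636, -0.2533,  0.0371]), 0.8), (array([ 0.5317, -0.0524,  0.112 ]), 0.61)]
enclosure [(array([ 0.5802, -0.0091,  0.0967]), 0.9)]
```

View pics/w1.png

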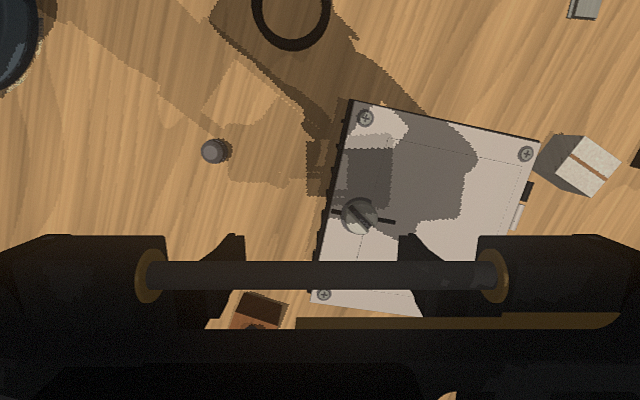

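```bash
python3 - <<'E'
import cv2
a=cv2.imread("pics/w1.png")
cv2.imwrite("pics/w1c.png",cv2.resize(a[180:240,315:415],None,fx=8,fy=8,interpolation=cv2.INTER_CUBIC))
E
```

```text
(no output)
```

View pics/w1c.png

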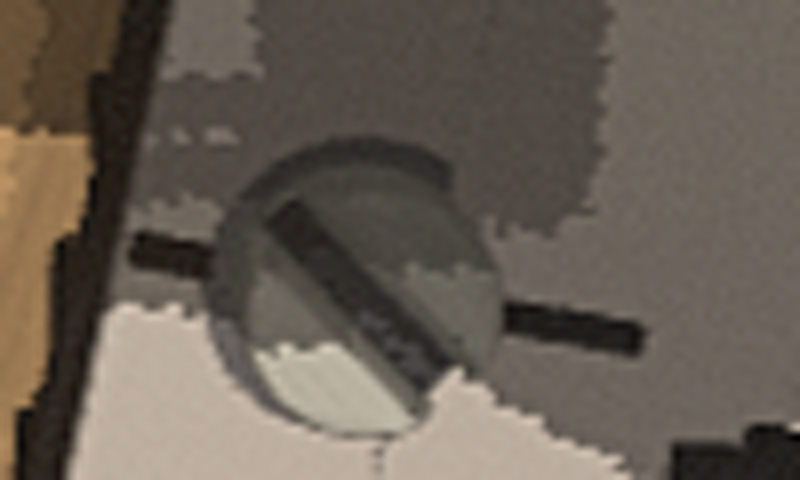

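Clear view. In the crop the slot floor runs from (285,215) to (430,380), the near ridge from (130,250) to (210,262), and the far ridge from (505,318) to (640,340).

```bash
cat >> h.py <<'E'
def ray(K,P,uv,z):
    d=np.linalg.inv(K)@np.array([uv[0],uv[1],1.]); d=P[:3,:3]@np.array([d[0],-d[1],-d[2]])
    return P[:3,3]+d*(z-P[2,3])/d[2]
E
python3 - <<'E'
from h import *
w=np.load("w1.npz");K,P=w["K"],w["P"]
f=lambda u,v,z:ray(K,P,(315+u/8,180+v/8),z)
g=lambda a,b:np.degrees(np.arctan2(*(b-a)[[1,0]]))
s1,s2=f(285,215,.108),f(430,380,.108)
n1,n2,f1,f2=f(130,250,.107),f(210,262,.107),f(505,318,.105),f(640,340,.105)
print("slot",s1,s2,(s1+s2)/2,np.linalg.norm(s2-s1),g(s1,s2)); print("ridges",n1,n2,f1,f2,g(n1,f2),g(f1,f2))
c=f(372,300,.1165);print("head top",c)
s=readout.read_state();print(s["position"],yaw(s["tcp_rot"]))
plan(s["position"],yaw(s["tcp_rot"]),[((.47,-.345+.03,.24),0,6,1)])
plan(s["position"],yaw(s["tcp_rot"]),[((.47,-.43,.24),0,10,1)])
E
```

```text
slot [ 0.5232 -0.0504  0.108 ] [ 0.5494 -0.0651  0.108 ] [ 0.5363 -0.0577  0.108 ] 0.030115038965693276 -29.339378876001142
ridges [ 0.5059 -0.0618  0.107 ] [ 0.5164 -0.0599  0.107 ] [ 0.5564 -0.0545  0.105 ] [ 0.5746 -0.0513  0.105 ] 8.694677730181997 9.922690732079987
head top [ 0.5361 -0.0553  0.1165]
[ 0.4877 -0.0457  0.2521] 19.858919498442752
[0, 0, 3.31, -4.12, -1.8, 0.2, 1],[0, 0, 3.31, -4.22, -1.56, 0.2, 1],[0, 0, 3.31, -4.3, -1.31, 0.2, 1],[0, 0, 3.31, -4.37, -1.07, 0.2, 1],[0, 0, 3.31, -4.42, -0.81, 0.21, 1],
[0, 0, 3.31, -4.47, -0.55, 0.2, 1],| [ 0.47  -0.315  0.24 ] -0.0
[0, 0, 1.99, -3.55, -1.47, 0.12, 1],[0, 0, 1.99, -3.6, -1.35, 0.12, 1],[0, 0, 1.98, -3.65, -1.22, 0.12, 1],[0, 0, 1.99, -3.69, -1.09, 0.12, 1],[0, 0, 1.98, -3.72, -0.97, 0.12, 1],
[0, 0, 1.99, -3.76, -0.84, 0.12, 1],[0, 0, 1.98, -3.78, -0.7, 0.12, 1],[0, 0, 1.99, -3.8, -0.57, 0.12, 1],[0, 0, 1.98, -3.82, -0.44, 0.13, 1],[0, 0, 1.99, -3.84, -0.32, 0.12, 1],
| [ 0.47 -0.43  0.24] -0.0
```

```bash
python3 - <<'E'
from h import *
s=readout.read_state()
plan(s["position"],yaw(s["tcp_rot"]),[((.47,-.40,.23),0,8,1)])
E
```

```text
[0, 0, 2.48, -4.09, -1.71, 0.28, 1],[0, 0, 2.48, -4.16, -1.53, 0.28, 1],[0, 0, 2.48, -4.22, -1.35, 0.28, 1],[0, 0, 2.48, -4.28, -1.17, 0.27, 1],[0, 0, 2.48, -4.32, -0.98, 0.28, 1],
[0, 0, 2.49, -4.36, -0.8, 0.27, 1],[0, 0, 2.48, -4.4, -0.6, 0.28, 1],[0, 0, 2.49, -4.41, -0.42, 0.27, 1],| [ 0.47 -0.4   0.23] -0.0
```

Request:
send_rows --moves '[[[0,0,2.5,-4.1,-1.7,0.3,1],[0,0,2.5,-4.2,-1.5,0.3,1],[0,0,2.5,-4.2,-1.3,0.3,1],[0,0,2.5,-4.3,-1.2,0.3,1],[0,0,2.5,-4.3,-1.0,0.3,1]]]'

```text
time_s: 3.35
position: [0.4775, -0.2682, 0.2374]
tcp_rot: [[-0.128, 0.992, -0.0], [0.992, 0.128, 0.0], [0.0, -0.0, -1.0]]
force: [-0.3, -0.7, -0.6]
opening: 1.001
```

Request:
send_rows --moves '[[[0,0,2.5,-4.4,-0.8,0.3,1],[0,0,2.5,-4.4,-0.6,0.3,1],[0,0,2.5,-4.4,-0.4,0.3,1],[0,0,0,0,0,0,1],[0,0,0,0,0,0,1]]]'

```text
time_s: 3.85
position: [0.4707, -0.4005, 0.2279]
tcp_rot: [[0.003, 1.0, -0.001], [1.0, -0.003, 0.002], [0.002, -0.001, -1.0]]
force: [0.2, 0.3, 0.8]
opening: 0.998
```

```bash
python3 - <<'E'
from h import *
import cv2
s=readout.read_state();print(s["time_s"],s["position"],yaw(s["tcp_rot"]),abs(s["qvel"]).max())
m=camera_model("wrist");np.savez("w2.npz",K=m["camera_matrix"],P=m["pose"])
a=capture("wrist")
for t in("key_handle","key","stand","driver_a"):
    print(t,[(np.round(d["location"],4),round(d["p"],2)) for d in spot_in("wrist",t)[:3]])
cv2.imwrite("pics/w2.png",cv2.resize(a[40:260,160:480],None,fx=2.5,fy=2.5,interpolation=cv2.INTER_CUBIC))
E
```

```text
3.85 [ 0.4707 -0.4005  0.2279] -0.19975491111497465 1.8285178867618361
key_handle [(array([ 0.4662, -0.3308,  0.1018]), 0.91)]
key [(array([ 0.4654, -0.3326,  0.1041]), 0.82), (array([ 0.6671, -0.327 ,  0.0126]), 0.73)]
stand [(array([ 0.4658, -0.3164,  0.0488]), 0.86)]
driver_a [(array([ 0.4613, -0.3825,  0.1108]), 0.78), (array([ 0.4682, -0.2808,  0.1016]), 0.72)]
```

View pics/w2.png

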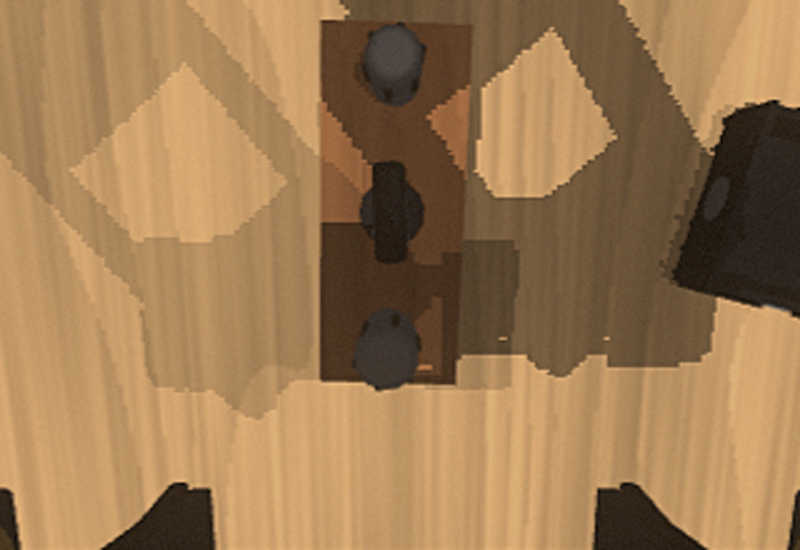

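```bash
python3 - <<'E'
from h import *
import cv2
w=np.load("w2.npz");K,P=w["K"],w["P"]
f=lambda u,v,z:ray(K,P,(160+u/2.5,40+v/2.5),z)
print(P[:3,3]);print("ends",f(389,163,.105),f(391,262,.105),"sides",f(374,213,.105),f(406,213,.105))
print("stand left edge",f(321,20,.05),f(321,381,.05),"right",f(472,24,.05),f(457,383,.05))
for d in regions_of("wrist","key_handle")[:1]:
    M=d["mask"].astype(np.uint8); c=max(cv2.findContours(M,0,1)[0],key=cv2.contourArea); r=cv2.minAreaRect(c); print(r, ray(K,P,r[0],.105))
s=readout.read_state();print(s["position"],yaw(s["tcp_rot"]))
E
```

```text
[ 0.4715 -0.3296  0.3903]
ends [ 0.4664 -0.313   0.105 ] [ 0.4668 -0.3476  0.105 ] sides [ 0.4608 -0.3302  0.105 ] [ 0.4724 -0.3302  0.105 ]
stand left edge [ 0.4383 -0.2545  0.05  ] [ 0.4336 -0.4043  0.05  ] right [ 0.4996 -0.2562  0.05  ] [ 0.4956 -0.4055  0.05  ]
((317.5, 124.5), (41.0, 25.0), 90.0) [ 0.468  -0.3296  0.105 ]
[ 0.4713 -0.4     0.2287] -0.10189140860336109
```

Request:
send_rows --moves '[[[0,0,0,3.5,-0.2,0,1],[0,0,0,3.5,-0.25,0,1],[0,0,0,0,0,4.0,1],[0,0,0,0,0,4.0,1],[0,0,0,0,0,0,1]]]'

```text
time_s: 4.65
position: [0.4639, -0.3276, 0.1443]
tcp_rot: [[0.002, 1.0, -0.008], [1.0, -0.002, 0.008], [0.008, -0.008, -1.0]]
force: [-0.5, 1.4, -0.4]
opening: 1.002
```

Request:
send_rows --moves '[[[0,0,0,0,0,3.5,1],[0,0,0,0,0,3.0,1],[0,0,0,0,0,2.2,1],[0,0,0,0,0,0,1],[0,0,0,0,0,0,1]]]'

```text
time_s: 5.15
position: [0.4675, -0.3322, 0.0628]
tcp_rot: [[0.004, 1.0, 0.001], [1.0, -0.004, -0.001], [-0.001, 0.001, -1.0]]
force: [0.3, -1.0, -0.1]
opening: 0.999
```

Request:
send_rows --moves '[[[0,0,0,0.2,-0.1,0.1,1],[0,0,0,0,0,0,0.3],[0,0,0,0,0,0,0],[0,0,0,0,0,0,-0.5],[0,0,0,0,0,0,-1]]]'

```text
time_s: 5.65
position: [0.4657, -0.3297, 0.0607]
tcp_rot: [[0.004, 1.0, 0.0], [1.0, -0.004, -0.0], [-0.0, 0.0, -1.0]]
force: [0.1, -1.1, -0.3]
opening: 0.722
```

Request:
send_rows --moves '[[[0,0,0,0,0,0,-1],[0,0,0,0,0,0,-1],[0,0,0,0,0,0,-1],[0,0,0,0,0,0,-1],[0,0,0,0,0,0,-1]]]'

```text
time_s: 6.15
position: [0.4656, -0.3295, 0.0603]
tcp_rot: [[0.004, 1.0, -0.0], [1.0, -0.004, 0.0], [0.0, -0.0, -1.0]]
force: [-0.1, 0.3, -0.8]
opening: 0.262
```

Request:
send_rows --moves '[[[0,0,0,0,0,0,-1],[0,0,0,0,0,0,-1],[0,0,0,0,0,0,-1],[0,0,0,0,0,0,-1],[0,0,0,0,0,0,-1]]]'

```text
time_s: 6.65
position: [0.4656, -0.3295, 0.0603]
tcp_rot: [[0.004, 1.0, -0.0], [1.0, -0.004, 0.0], [0.0, -0.0, -1.0]]
force: [0.5, -0.6, -0.5]
opening: 0.133
```

Request:
send_rows --moves '[[[0,0,0,0,0,-1.5,-1],[0,0,0,0,0,-2.5,-1],[0,0,0,0,0,-3.5,-1],[0,0,0,0,0,-3.5,-1],[0,0,0,0,0,-3.0,-1]]]'

```text
time_s: 7.15
position: [0.4656, -0.3295, 0.202]
tcp_rot: [[0.004, 1.0, 0.0], [1.0, -0.004, -0.0], [-0.0, 0.0, -1.0]]
force: [0.1, 0.5, -1.3]
opening: 0.135
```

```bash
python3 - <<'E'
from h import *
s=readout.read_state();print(s["time_s"],s["position"],yaw(s["tcp_rot"]),s["opening"],s["force"])
plan(s["position"],yaw(s["tcp_rot"]),[((.505,-.15,.205),0,6,-1)])
plan(s["position"],yaw(s["tcp_rot"]),[((.535,-.125,.205),61,10,-1)])
E
```

```text
7.15 [ 0.4656 -0.3295  0.202 ] -0.22589931119985038 0.13500759133204812 [ 0.1088  0.466  -1.3207]
[0, 0, -0.04, 2.99, 0.65, -0.05, -1],[0, 0, -0.04, 3.0, 0.65, -0.05, -1],[0, 0, -0.04, 2.99, 0.65, -0.05, -1],[0, 0, -0.04, 2.99, 0.65, -0.05, -1],[0, 0, -0.03, 3.0, 0.65, -0.05, -1],
[0, 0, -0.04, 2.99, 0.65, -0.05, -1],| [ 0.505 -0.15   0.205] 0.0
[0, 0, -6.12, 2.05, 0.69, -0.03, -1],[0, 0, -6.12, 1.96, 0.9, -0.03, -1],[0, 0, -6.12, 1.86, 1.1, -0.03, -1],[0, 0, -6.12, 1.73, 1.3, -0.03, -1],[0, 0, -6.12, 1.58, 1.47, -0.03, -1],
[0, 0, -6.13, 1.41, 1.63, -0.03, -1],[0, 0, -6.12, 1.23, 1.78, -0.03, -1],[0, 0, -6.13, 1.03, 1.89, -0.03, -1],[0, 0, -6.12, 0.83, 2.0, -0.03, -1],[0, 0, -6.13, 0.61, 2.07, -0.03, -1],
| [ 0.535 -0.125  0.205] 61.0
```

```bash
python3 - <<'E'
from h import *
s=readout.read_state()
plan(s["position"],yaw(s["tcp_rot"]),[((.60,-.09,.205),60.7,9,-1)])
E
```

```text
[0, 0, -6.77, 2.67, 1.48, -0.03, -1],[0, 0, -6.77, 2.47, 1.79, -0.03, -1],[0, 0, -6.77, 2.25, 2.07, -0.03, -1],[0, 0, -6.77, 1.99, 2.32, -0.04, -1],[0, 0, -6.77, 1.7, 2.53, -0.03, -1],
[0, 0, -6.77, 1.39, 2.72, -0.04, -1],[0, 0, -6.77, 1.06, 2.86, -0.03, -1],[0, 0, -6.77, 0.71, 2.96, -0.04, -1],[0, 0, -6.77, 0.36, 3.03, -0.03, -1],| [ 0.6   -0.09   0.205] 60.7
```

Request:
send_rows --moves '[[[0,0,-6.8,2.7,1.5,0,-1],[0,0,-6.8,2.5,1.8,0,-1],[0,0,-6.8,2.2,2.1,0,-1],[0,0,-6.8,2.0,2.3,0,-1],[0,0,-6.8,1.7,2.5,0,-1]]]'

```text
time_s: 7.65
position: [0.5405, -0.195, 0.2002]
tcp_rot: [[-0.56, 0.829, -0.001], [0.829, 0.56, 0.0], [0.001, -0.0, -1.0]]
force: [0.2, -0.8, 1.0]
opening: 0.138
```

Request:
send_rows --moves '[[[0,0,-6.8,1.4,2.7,0,-1],[0,0,-6.8,1.1,2.9,0,-1],[0,0,-6.7,0.7,3.0,0,-1],[0,0,-6.6,0.4,3.0,0,-1],[0,0,0,0,0,0,-1]]]'

```text
time_s: 8.15
position: [0.6004, -0.0855, 0.2001]
tcp_rot: [[-0.874, 0.485, 0.001], [0.485, 0.874, 0.001], [0.0, 0.001, -1.0]]
force: [-0.4, -0.8, -1.5]
opening: 0.136
```

Request:
send_rows --moves '[[[0,0,0,0,0,0,-1],[0,0,0,0,0,0,-1],[0,0,0,0,0,0,-1],[0,0,0,0,0,0,-1],[0,0,0,0,0,0,-1]]]'

```text
time_s: 8.65
position: [0.5992, -0.0897, 0.2004]
tcp_rot: [[-0.871, 0.491, -0.0], [0.491, 0.871, -0.0], [-0.0, -0.0, -1.0]]
force: [0.3, 0.4, -0.7]
opening: 0.138
```

```bash
python3 - <<'E'
from h import *
import cv2
s=readout.read_state();print(s["time_s"],s["position"],yaw(s["tcp_rot"]),abs(s["qvel"]).max(),s["opening"])
m=camera_model("wrist");np.savez("w3.npz",K=m["camera_matrix"],P=m["pose"])
a=capture("wrist");cv2.imwrite("pics/w3full.png",a)
for t in("fastener","slot","ridge","key"):
    print(t,[(np.round(d["location"],4),round(d["p"],2)) for d in spot_in("wrist",t)[:2]])
K,P=m["camera_matrix"],m["pose"]
q=np.linalg.inv(P)@np.array([.536,-.057,.108,1]);u=K@np.array([q[0],-q[1],-q[2]]);u=u[:2]/u[2];print(u)
u0,v0=int(u[0])-90,max(0,int(u[1])-60);print(u0,v0)
cv2.imwrite("pics/w3.png",cv2.resize(a[v0:v0+130,u0:u0+180],None,fx=4.4,fy=4.4,interpolation=cv2.INTER_CUBIC))
E
```

```text
8.65 [ 0.5992 -0.0897  0.2004] 60.59868100716856 0.31791015565559855 0.1380657078928078
fastener [(array([ 0.5335, -0.0532,  0.1086]), 0.66)]
slot [(array([ 0.5354, -0.0576,  0.1166]), 0.87), (array([ 0.4703, -0.2733,  0.0905]), 0.66)]
ridge [(array([ 0.5708, -0.0207,  0.1011]), 0.57), (array([0.7128, 0.2455, 0.0073]), 0.51)]
key [(array([ 0.5881, -0.0887,  0.2424]), 0.77)]
[316.801  123.0232]
226 63
```

View pics/w3.png

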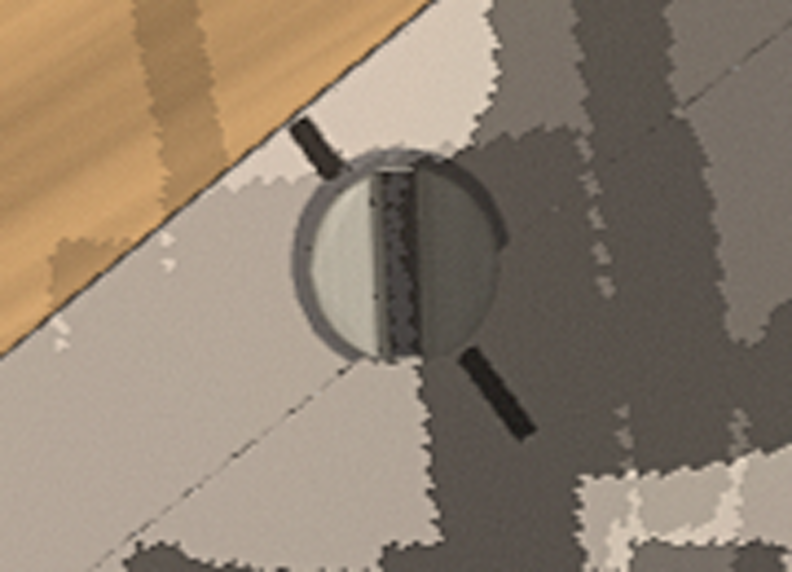

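The slot's floor runs from (396,170) to (405,355) in the crop. The near ridge starts at (300,122) and the far one ends at (525,437), so the slot is nearly parallel to the blade.

```bash
python3 - <<'E'
from h import *
w=np.load("w3.npz");K,P=w["K"],w["P"]
f=lambda u,v,z:ray(K,P,(226+u/4.4,63+v/4.4),z)
g=lambda a,b:np.degrees(np.arctan2(*(b-a)[[1,0]]))
s1,s2=f(396,170,.109),f(405,355,.107)
print((s1+s2)/2,np.linalg.norm(s2-s1),g(s1,s2))
n1,n2,f1,f2=f(300,122,.107),f(333,175,.107),f(470,353,.105),f(525,437,.105)
print(n1,n2,f1,f2,g(n1,f2),g(f1,f2),g(n1,n2))
print("axis by ridges",n1+(f2-n1)*30.5/70.5, "head top",f(404,258,.117))
s=readout.read_state();p=s["position"];print(p)
plan(p,yaw(s["tcp_rot"]),[((.536,-.057,.175),63,3,-1)])
E
```

```text
[ 0.5361 -0.0569  0.108 ] 0.03277565295099079 -26.790359510608894
[ 0.5059 -0.0604  0.107 ] [ 0.5166 -0.0598  0.107 ] [ 0.5565 -0.0535  0.105 ] [ 0.5755 -0.0519  0.105 ] 6.927136592795473 4.660374932730495 3.151386461477434
axis by ridges [ 0.536  -0.0567  0.1061] head top [ 0.5356 -0.0557  0.117 ]
[ 0.5994 -0.0891  0.2004]
[0, 0, -0.78, 2.36, -0.1, 0.85, -1],[0, 0, -0.78, 2.37, -0.07, 0.84, -1],[0, 0, -0.78, 2.37, -0.04, 0.85, -1],| [ 0.536 -0.057  0.175] 63.0
```

Request:
send_rows --moves '[[[0,0,-0.5,2.4,-0.1,0.7,-1],[0,0,-0.5,2.4,-0.1,0.7,-1],[0,0,-0.4,2.3,0,0.8,-1],[0,0,0,0,0,0,-1],[0,0,0,0,0,0,-1]]]'

```text
time_s: 9.4
position: [0.537, -0.0566, 0.1787]
tcp_rot: [[-0.884, 0.468, 0.002], [0.468, 0.884, -0.001], [-0.002, 0.0, -1.0]]
force: [1.1, -0.9, -1.0]
opening: 0.136
```

```bash
python3 - <<'E'
from h import *
w=np.load("w3.npz");K,P=w["K"],w["P"]
f=lambda u,v,z:ray(K,P,(226+u/4.4,63+v/4.4),z)
g=lambda a,b:np.degrees(np.arctan2(*(b-a)[[1,0]]))
print("cover edge",g(f(5,355,.106),f(435,0,.106))-90, f(5,355,.106),f(435,0,.106))
w=np.load("w1.npz");K,P=w["K"],w["P"]
f=lambda u,v,z:ray(K,P,(u,v),z)
print(g(f(312,300,.106),f(352,99,.106))-90, g(f(352,99,.106),f(540,140,.092)))
s=readout.read_state();print(s["position"],yaw(s["tcp_rot"]),s["force"])
E
```

```text
cover edge 7.866337933966022 [ 0.5139 -0.1296  0.106 ] [ 0.5001 -0.0294  0.106 ]
9.116633301687614 8.310706344025917
[ 0.537  -0.0566  0.1787] 62.09260185116194 [ 1.0968 -0.9081 -1.0496]
```

Request:
send_rows --moves '[[[0,0,0,0,0,0.6,-1],[0,0,0,0,0,0.5,-1],[0,0,0,0,0,0.4,-1],[0,0,0,0,0,0.2,-1],[0,0,0,0,0,0.1,-1]]]'

```text
time_s: 9.9
position: [0.5362, -0.0565, 0.1599]
tcp_rot: [[-0.883, 0.468, -0.001], [0.468, 0.883, 0.0], [0.001, -0.0, -1.0]]
force: [-0.5, 0.7, -1.0]
opening: 0.135
```

```bash
python3 - <<'E'
from h import *
s=readout.read_state();print(s["position"],yaw(s["tcp_rot"]),s["force"],s["moment"],s["opening"])
E
```

```text
[ 0.5362 -0.0565  0.1599] 62.06699200377463 [-0.4538  0.6753 -1.0456] [ 0.0237 -0.0039 -0.0122] 0.13548459447690642
```

Request:
send_rows --moves '[[[0,0,-4,0,0,0.1,-1],[0,0,-6,0,0,0,-1],[0,0,-6,0,0,0,-1],[0,0,-6,0,0,0,-1],[0,0,-6,0,0,0,-1]]]'

```text
time_s: 10.4
position: [0.5361, -0.0575, 0.1593]
tcp_rot: [[-1.0, -0.006, -0.0], [-0.006, 1.0, -0.002], [0.0, -0.002, -1.0]]
force: [-0.1, -3.2, -0.6]
opening: 0.134
```

Request:
send_rows --moves '[[[0,0,-5,0,0,0,-1],[0,0,-4,0,0,0,-1],[0,0,-3,0,0,0,-1],[0,0,0,0,0,0,-1],[0,0,0,0,0,0,-1]]]'

```text
time_s: 10.9
position: [0.5362, -0.0573, 0.1593]
tcp_rot: [[-0.978, -0.209, -0.0], [-0.209, 0.978, -0.002], [0.001, -0.002, -1.0]]
force: [-0.5, -3.3, -1.9]
opening: 0.134
```

```bash
python3 - <<'E'
from h import *
import cv2
s=readout.read_state();print(s["time_s"],s["position"],yaw(s["tcp_rot"]),s["force"],s["moment"],s["opening"])
for c in("scene","side"):
    m=camera_model(c);np.savez(c+".npz",K=m["camera_matrix"],P=m["pose"]);K,P=m["camera_matrix"],m["pose"]
    cv2.imwrite(f"pics/{c}2.png",capture(c))
    q=np.linalg.inv(P)@np.array([.536,-.057,.108,1]);u=K@np.array([q[0],-q[1],-q[2]]);print(c,u[:2]/u[2])
cv2.imwrite("pics/w4.png",capture("wrist"))
a,b=[cv2.imread(f"pics/{n}2.png") for n in("scene","side")]
f=lambda i,u,v:cv2.resize(i[v-25:v+25,u-40:u+40],None,fx=9,fy=6 and 9,interpolation=cv2.INTER_CUBIC)
cv2.imwrite("pics/sc.png",cv2.resize(np.vstack([f(a,303,199),f(b,306,202)]),None,fx=.66,fy=.66))
E
```

```text
10.9 [ 0.5362 -0.0573  0.1593] 102.04070438954687 [-0.4623 -3.3284 -1.8684] [-0.9239  0.2938 -0.0433] 0.13443989663670172
scene [302.052  197.4671]
side [305.1133 200.2723]
```

View pics/sc.png

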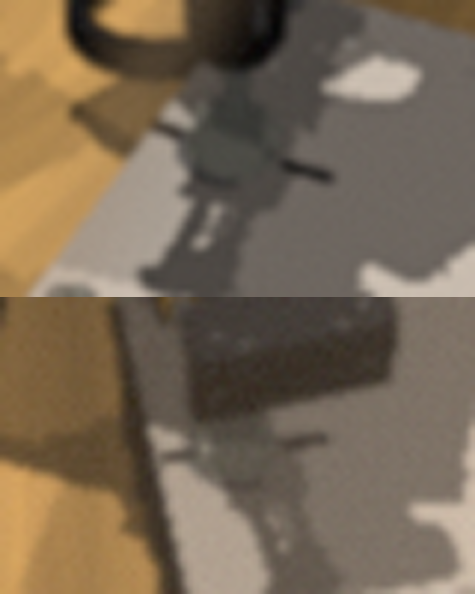

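Request:
send_rows --moves '[[[0,0,0,0,-0.1,0,-1],[0,0,0,0,0,0.1,-1],[0,0,0,0,0,0,-1],[0,0,0,0,0,0,-1],[0,0,0,0,0,0,-1]]]'

```text
time_s: 11.55
position: [0.5368, -0.0574, 0.1586]
tcp_rot: [[-0.978, -0.209, 0.001], [-0.209, 0.978, -0.0], [-0.001, -0.0, -1.0]]
force: [-0.7, -3.0, 0.1]
opening: 0.141
```

```bash
python3 - <<'E'
from h import *
s=readout.read_state();print(s["time_s"],s["position"],yaw(s["tcp_rot"]),s["force"],s["moment"],s["opening"])
E
```

```text
11.55 [ 0.5368 -0.0574  0.1586] 102.0749616935929 [-0.6834 -2.9535  0.1177] [-0.6174  0.0794  0.0042] 0.14066470049709778
```

Request:
send_rows --moves '[[[0,0,0,0,-0.1,0,-1],[0,0,0,0,0,0,-1],[0,0,0,0,0,0,-1],[0,0,0,0,0,0,-1],[0,0,0,0,0,0,-1]]]'

```text
time_s: 12.05
position: [0.5368, -0.0579, 0.1584]
tcp_rot: [[-0.978, -0.209, 0.0], [-0.209, 0.978, 0.001], [-0.0, 0.001, -1.0]]
force: [0.5, 0.8, 0.8]
opening: 0.137
```

```bash
python3 - <<'E'
from h import *
s=readout.read_state();print(s["time_s"],s["position"],yaw(s["tcp_rot"]),s["force"],s["moment"],s["opening"])
E
```

```text
12.05 [ 0.5368 -0.0579  0.1584] 102.0601286199078 [0.4909 0.8281 0.7611] [ 0.2875 -0.1165 -0.0472] 0.13707488395082643
```

Request:
send_rows --moves '[[[0,0,0,0,0,0.2,-1],[0,0,0,0,0,0.2,-1],[0,0,0,0,0,0.2,-1],[0,0,0,0,0,0,-1],[0,0,0,0,0,0,-1]]]'

```text
time_s: 12.55
position: [0.5363, -0.0581, 0.1524]
tcp_rot: [[-0.978, -0.209, -0.001], [-0.209, 0.978, 0.001], [0.001, 0.001, -1.0]]
force: [-0.8, 2.3, 4.7]
opening: 0.139
```

```bash
python3 - <<'E'
from h import *
s=readout.read_state();print(s["time_s"],s["position"],yaw(s["tcp_rot"]),s["force"],s["moment"],s["opening"])
E
```

```text
12.55 [ 0.5363 -0.0581  0.1524] 102.06405349579197 [-0.797   2.3353  4.6789] [ 0.5984  0.188  -0.034 ] 0.1387554201888989
```

Request:
send_rows --moves '[[[0,0,0,0,0.05,0.2,-1],[0,0,0,0,0,0.2,-1],[0,0,0,0,0,0.2,-1],[0,0,0,0,0,0.2,-1],[0,0,0,0,0,0,-1]]]'

```text
time_s: 13.05
position: [0.5359, -0.058, 0.1446]
tcp_rot: [[-0.978, -0.209, -0.001], [-0.209, 0.978, -0.0], [0.001, 0.0, -1.0]]
force: [-1.7, 0.8, 8.2]
opening: 0.137
```

```bash
python3 - <<'E'
from h import *
s=readout.read_state();print(s["time_s"],s["position"],yaw(s["tcp_rot"]),s["force"],s["moment"],s["opening"])
E
```

```text
13.05 [ 0.5359 -0.058   0.1446] 102.09266938030076 [-1.7368  0.8077  8.2439] [ 0.2792  0.5174 -0.0342] 0.1367633639996084
```

Request:
send_rows --moves '[[[0,0,0,0,0,0.1,-1],[0,0,0,0,0,0,-1],[0,0,0,0,0,0,-1],[0,0,0,0,0,0,-1],[0,0,0,0,0,0,-1]]]'

```text
time_s: 13.55
position: [0.5359, -0.058, 0.144]
tcp_rot: [[-0.978, -0.209, -0.001], [-0.209, 0.978, -0.0], [0.001, -0.0, -1.0]]
force: [-2.4, 1.5, 8.3]
opening: 0.137
```

Request:
send_rows --moves '[[[0,0,0,0,0,0.1,-1],[0,0,0,0,0,0,-1],[0,0,0,0,0,0,-1],[0,0,0,0,0,0,-1],[0,0,0,0,0,0,-1]]]'

```text
time_s: 14.05
position: [0.536, -0.058, 0.1438]
tcp_rot: [[-0.978, -0.21, -0.001], [-0.21, 0.978, -0.0], [0.001, -0.0, -1.0]]
force: [-4.1, 1.0, 14.2]
opening: 0.138
```

Request:
send_rows --moves '[[[0,0,-0.8,0,0,0,-1],[0,0,-0.7,0,0,0.02,-1],[0,0,0,0,0,0,-1],[0,0,0,0,0,0,-1],[0,0,0,0,0,0,-1]]]'

```text
time_s: 14.55
position: [0.536, -0.058, 0.1437]
tcp_rot: [[-0.972, -0.235, -0.001], [-0.235, 0.972, -0.0], [0.001, -0.0, -1.0]]
force: [-4.0, 0.7, 15.1]
opening: 0.133
```

```bash
python3 - <<'E'
from h import *
import cv2
b=capture("side");a=capture("scene");w=capture("wrist")
s=readout.read_state();print(s["time_s"],s["position"],yaw(s["tcp_rot"]),s["force"],s["moment"],s["opening"])
r=lambda i,u,v,W,H,k:cv2.resize(i[v:v+H,u:u+W],None,fx=k,fy=k,interpolation=cv2.INTER_CUBIC)
o=np.zeros((560,800,3),np.uint8)
o[:240,:400]=r(a,240,150,200,120,2);o[:240,400:]=r(b,240,140,200,120,2);o[240:552,:500]=r(w,0,0,640,400,.78125)[:312]
o[240:440,500:800]=r(b,200,120,300,200,1)
cv2.imwrite("pics/fin.png",o)
E
```

```text
14.7 [ 0.536  -0.058   0.1437] 103.59800304598043 [-3.77    1.4541 15.5879] [ 0.4064  0.9191 -0.0677] 0.1370086129875531
```

View pics/fin.png

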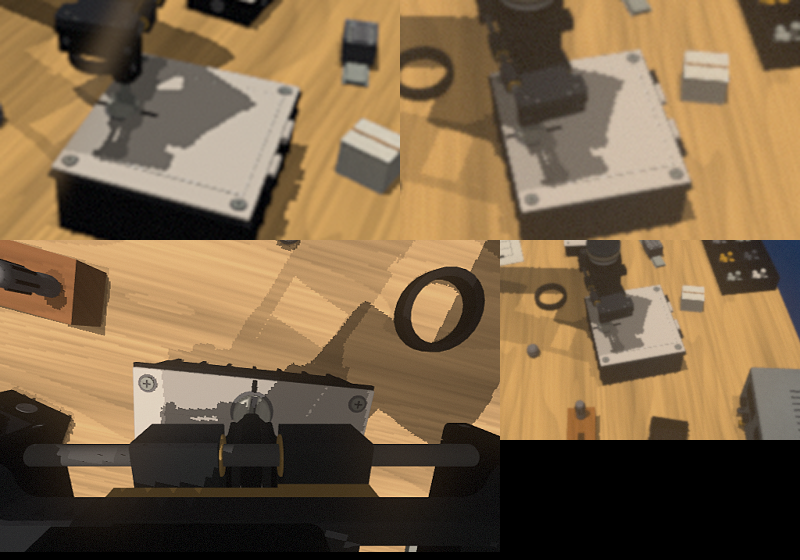

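The cover looks flush, and the wrist view shows the head and near ridge around (325,200). I'll zoom in there to check the slot against the ridge.

```bash
python3 - <<'E'
from h import *
import cv2
w=capture("wrist");m=camera_model("wrist");np.savez("w5.npz",K=m["camera_matrix"],P=m["pose"])
cv2.imwrite("pics/w5.png",cv2.resize(w[150:240,270:380],None,fx=6,fy=6,interpolation=cv2.INTER_CUBIC))
E
```

```text
(no output)
```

View pics/w5.png

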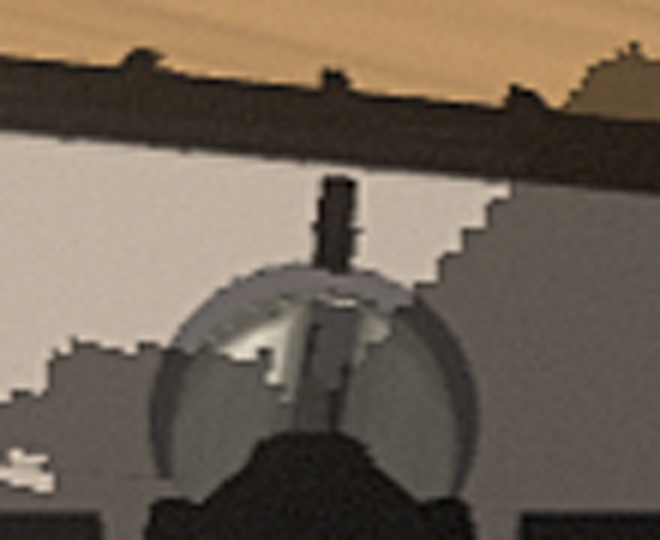

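Request:
send_rows --moves '[[[0,0,-0.8,0,0,0,-1],[0,0,-0.7,0,0,0,-1],[0,0,0,0,0,0,-1],[0,0,0,0,0,0,-1],[0,0,0,0,0,0,-1]]]'

```text
time_s: 15.25
position: [0.5359, -0.058, 0.1437]
tcp_rot: [[-0.965, -0.26, -0.001], [-0.26, 0.965, -0.0], [0.001, -0.0, -1.0]]
force: [-3.4, 1.2, 15.5]
opening: 0.136
```

```bash
python3 - <<'E'
from h import *
import cv2
w=capture("wrist")
cv2.imwrite("pics/w6.png",cv2.resize(w[150:240,270:380],None,fx=6,fy=6,interpolation=cv2.INTER_CUBIC))
s=readout.read_state();print(s["time_s"],s["position"],yaw(s["tcp_rot"]),s["force"],s["moment"],s["opening"])
E
```

```text
15.3 [ 0.536  -0.058   0.1437] 105.0944085734044 [-4.7269  2.395  15.4541] [ 0.4846  0.9194 -0.0529] 0.13706705282281434
```

View pics/w6.png

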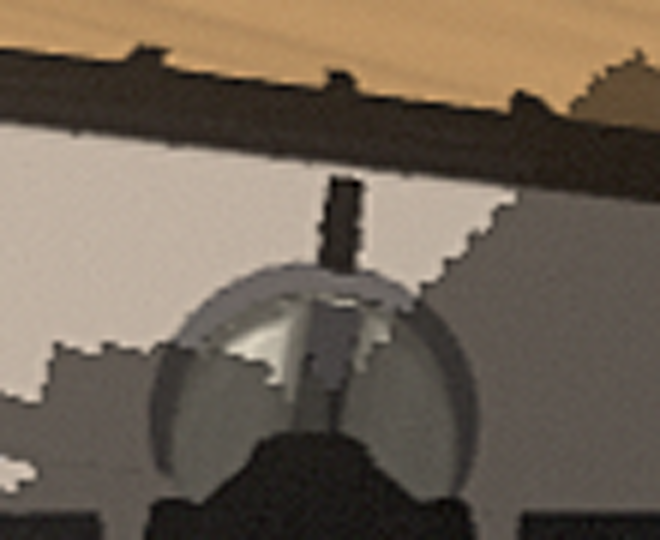

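The ridge and the slot now lean about 6° and 7° in the image, so they line up. The press is steady at 15 N.

```bash
python3 -c "
from rig import *
print(bot.hand_in()); s=readout.read_state(); print(s['position'],s['force'],s['opening'])"
```

```text
the job is handed in; nothing more can be done
None
the job is handed in; nothing more can be done
```

The job is done and handed in at about 15.3 s. I took the key from the stand, put its blade in the slot and turned the fastener about 36° anticlockwise to the ridges. I then pressed the cover down, still gripping the key.

**Last checks before hand-in:**
- **Alignment:** the close wrist view showed the slot within about 1–2° of the ridge line. After the first turn the scene and side cameras could not show the slot. The cover going down confirmed it was within tolerance, and I then trimmed it by another 3°.
- **Cover:** the tool stopped at the height expected for flush (TCP at 143.7 mm). The upward force rose to a steady 15.5 N, against the 9 N needed to hold it, and the final pictures show the cover flush.
- **Grip:** the opening held at 0.137, about 12 mm, which is the handle's thickness.
- **Side load:** about 5 N remained on the tool. Earlier readings of about 3 N while turning went away once I re-centred the tool.
- **Other items:** the items that show in the final pictures looked undisturbed. I did not measure their positions again.

After hand-in, the state could no longer be read, so nothing was checked after that point.

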